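# Rack the last sample and hold the incubator lid

## Robot

A 6-joint arm with a two-finger parallel gripper is mounted at the origin on the work surface. World frame = base frame: x ahead of the robot, y to its left, z up, the work surface at z = 0. Lengths are in m, angles in rad, forces in N, time in s.
With the tool pointing down it reaches from about 0.375 to 0.9 m from the base axis. Payload 3.1 kg.
Tool frame: the origin (TCP) lies at the very end of the fingers, on their centre line; the grasp point (between the pads) lies 19 mm behind it; z points along the fingers, y is the line along which they close (so a half turn about z gives the same grasp; the last joint's range is limited). The gripper opens to 85 mm and grips with 20 to 120 N. Pads are 22 mm wide; open, the fingers measure 114 mm over their backs; the gripper's body (76 mm by 85 mm) begins 54 mm behind the grasp point. The pads swing forward as they close: fully open they stand 13 mm farther back than shut.
Start: joints at [-1.417, 0.527, 1.433, -0, 1.181, -0.178], TCP at [0.204, -0.591, 0.231] pointing down, gripper open.
Joint ranges: [-3.08, 3.08], [-0.75, 2.2], [0.22, 2.44], [-1.43, 4.57], [0, 2.65], [-2.85, 2.85]. Speed limits (rad/s): [2.79, 2.79, 3.14, 3.14, 3.14, 3.14].

## Interface

Orientations are given as a unit quaternion [x, y, z, w].
In Python, from station import manip, vision gives the robot as it stands.
- The arm moves only by the tool drive_tool, never from a script. Its argument "deltas" is a list that holds one entry, the list of rows, each a list of 4 numbers: the shift along the tool's x, y, z in mm, then the turn about the tool's z in rad. A call has 1 to 5 rows; each row is the pose to reach, as a shift and turn from the pose commanded when the call began, along the tool's axes at that moment; what a row does not reach only later rows make up. A row lasts 1/12 s, in which the tool goes at most 41.7 mm and 7.16 degrees, less where a joint would pass 70% of its speed; a pose out of reach is approached as far as the arm can. A call with a gripper value outside its range is refused whole. "jaw" is the finger opening in mm, from 0 to 85.4, set as the call begins (left out, the last holds). The fingers move at their own pace and stop on an object; "force" is the grip in N (left out, the last holds). Time passes only in rows, so rows that repeat a pose let the fingers close. It gives the time, the measured TCP pose, the force, the opening and the grip force at its end, in the units of the state.
- manip.sense(): the state, without advancing time (a new reading comes with each control period).
- vision.snapshot(name): name is "side" or "top"; returns the picture (384x512x3 uint8, red, green, blue); there is no depth.
- vision.camera_model(name): a dict with "camera_matrix" (3x3 intrinsics, pixels), "rvec" (rotation vector, rad) and "tvec" (3), from world to camera coordinates, as OpenCV has them. Camera axes: x right, y down, z forward; pixel columns grow to the right and rows downward; lengths in m; the calibration is good to about 2 mm. A picture is of the moment at which its call begins. camera_model takes no time and is no camera call.
- manip.sign_off(): hands the job in; it is judged then, once.
The state is a dict: "t": time; "q": joint angles; "qd": joint speeds; "tau": joint torques, N m; "tcp_pos": TCP position; "tool_rot": TCP orientation; "force": force on the tool from outside, world axes, zero at the start; "ft_torque": the same for the moment, N m; "finger_gap": opening from 0.0 (shut) to 1.0 (fully open); "gripper_force": force on a finger pad.
Only numpy, scipy, OpenCV 4.12 (cv2) and the standard library are available. Lean on these libraries where they do the work, as an engineer would, in place of code of your own. Each camera call takes 0.05 s, during which the arm holds its last target. There are 200 camera calls.

## Task

Take the long sample tube out of the white stand and seat it upright, all the way down, in either free hole of the aluminium rack. Then lift the incubator's lid with the gripper to 50 degrees above shut and finish while still holding it there, steady, so that a colleague can set the rack inside. Leave the other tubes and the things on the bench where they are.

Things in the scene. Friction and masses are not known exactly. Their poses are not given: they have to be found in the camera images.
- long_tube: the long amber-glass sample tube, 18 mm diameter, 100 mm long including its white cap (20 mm diameter, top 14 mm); it stands upright in one hole of the white stand. Origin: centre of its foot, z up along the tube
- short_a: short sample tube, same make as the long one but only 70 mm long, standing upright in a hole of the stand; stays there. Origin: centre of its foot
- short_b: short sample tube, same make as the long one but only 70 mm long, standing upright in a hole of the stand; stays there. Origin: centre of its foot
- short_c: short sample tube, same make as the long one but only 70 mm long, standing upright in a hole of the rack; stays there. Origin: centre of its foot
- short_d: short sample tube, same make as the long one but only 70 mm long, standing upright in a hole of the rack; stays there. Origin: centre of its foot
- rack: aluminium rack block, 56 x 190 x 45 mm (x, y, z), fixed, with one row along its y of four round holes 45 mm apart, 21 mm wide, 37 mm deep (floor 8 mm above the bench); two holes hold short tubes, two are free. Origin: centre of its underside
- rack_hole0 (a point): centre of the mouth of rack hole 0, 45 mm above the bench; it is free if no short tube stands within 20 mm of it
- rack_hole1 (a point): centre of the mouth of rack hole 1, 45 mm above the bench; it is free if no short tube stands within 20 mm of it
- rack_hole2 (a point): centre of the mouth of rack hole 2, 45 mm above the bench; it is free if no short tube stands within 20 mm of it
- rack_hole3 (a point): centre of the mouth of rack hole 3, 45 mm above the bench; it is free if no short tube stands within 20 mm of it
- stand: white plastic stand block, 70 x 150 x 45 mm, fixed, with one row along its y of three holes like the rack's (45 mm apart, 21 mm wide, 37 mm deep), holding the long tube and two short ones in any order. Origin: centre of its underside
- incubator: white bench incubator, a fixed open-topped box 200 x 250 x 135 mm (x, y, z), empty. Its -x side with the dial is its front. Origin: centre of its underside
- lid (a joint): opening angle of the incubator's steel lid: 0 shut (the start), grows as the front edge is lifted; 0.873 is 50 degrees; it stops at 1.4. The hinge is free (no catch, no spring): let go at any angle it falls shut. The lid is 0.6 kg (0.48 to 0.72), 200 x 250 x 12 mm
- lid_hinge (a point): middle of the lid's hinge line, which runs along the incubator's y at the top of its back (+x) side, 136 mm above the bench. This frame turns with the lid: shut, its axes are the incubator's; its -x points from the hinge along the lid to its front edge
- lid_tab (a point): grip point in the black handle tab that sticks out level from the middle of the lid's front edge: the tab is 24 mm wide (y), 14 mm thick (z), and reaches 47 mm out. This point is 30 mm out from the edge, 230 mm from the hinge and 7 mm above its height when shut. It moves with the lid
- wash_bottle: white squeeze wash bottle, 68 mm wide, 150 mm high plus a thin bent spout; loose bystander, stays where it is
- flask: conical glass flask, 88 mm wide, 130 mm high; loose bystander, stays where it is
- beaker: open glass beaker, 72 mm wide, 90 mm high; loose bystander, stays where it is
- dish: low glass dish, 70 mm wide, 18 mm high; loose bystander, stays where it is
- reagent_jar: amber glass jar, 60 mm wide, 80 mm high; loose bystander, stays where it is
- spatula: steel spatula lying flat, 180 mm long; loose bystander, stays where it is
There are look-alikes about, which are no part of the job. What is shaped like the long_tube but red is not meant.

How it is judged:
By the outcome, as a careful person would: the job done as asked, in the order asked, and still so for the second after the job is handed in, while the arm keeps its last pose, push and grip.
It also fails if it takes over 64 s, if anything falls off the work surface, if the arm or the gripper's body presses on something with over 40 N, if the wrist force passes 120 N, or if a joint passes its speed limit or range.

## Working session

There is one attempt and no reset: what is moved stays moved. The work goes in short steps, Python scripts to look and compute and a tool call to move; the robot and the scene stay as the last step left them, time stands still between calls to the robot, and variables do not carry over. Pictures are saved under pics/ and viewed, at most 10 in all, crops included, and the job is handed in when it is done.

Besides the shell and the picture viewer there is one more tool, called after "Emit:" as a command line: name --argument value ..., lists and objects as JSON in quotes. drive_tool: Moves the arm, as the interface text tells. Its arguments: {"type":"object","properties":{"deltas":{"type":"array"},"jaw":{"type":"number"},"force":{"type":"number"}},"required":["deltas"]}

```bash
mkdir -p pics; python3 - <<'E'
from station import manip, vision
import cv2, numpy as np
for n in("top","side"):
    im=vision.snapshot(n); cv2.imwrite(f"pics/{n}0.png",cv2.resize(im[:,:,::-1],(800,600),interpolation=cv2.INTER_CUBIC)); cv2.imwrite(f"pics/{n}0_raw.png",im[:,:,::-1])
    m=vision.camera_model(n); R=cv2.Rodrigues(np.array(m["rvec"],float))[0]
    print(n,np.round(m["camera_matrix"],1).tolist(),"campos",(-R.T@np.ravel(m["tvec"])).round(3),"fwd",R[2].round(3),"right",R[0].round(3))
s=manip.sense();print({k:np.round(v,3).tolist() for k,v in s.items()})
E
```

```text
top [[459.2, 0.0, 261.2], [0.0, 459.2, 185.8], [0.0, 0.0, 1.0]] campos [ 0.359 -0.023  1.744] fwd [ 0.098  0.016 -0.995] right [-0.021 -1.    -0.018]
side [[474.2, 0.0, 256.1], [0.0, 474.2, 193.0], [0.0, 0.0, 1.0]] campos [0.365 1.095 0.972] fwd [ 0.111 -0.789 -0.605] right [-0.991 -0.13  -0.013]
{'t': 0.1, 'q': [-1.417, 0.528, 1.434, 0.0, 1.181, -0.178], 'qd': [0.0, -0.003, -0.003, 0.002, 0.001, -0.0], 'tau': [0.0, -44.33, -17.859, -0.0, 0.004, 0.0], 'tcp_pos': [0.204, -0.59, 0.23], 'tool_rot': [0.986, 0.166, 0.0, -0.001], 'force': [-0.561, -0.361, -0.486], 'ft_torque': [-0.018, 0.054, -0.033], 'gripper_force': 0.0, 'finger_gap': 1.001}
```

View pics/top0.png

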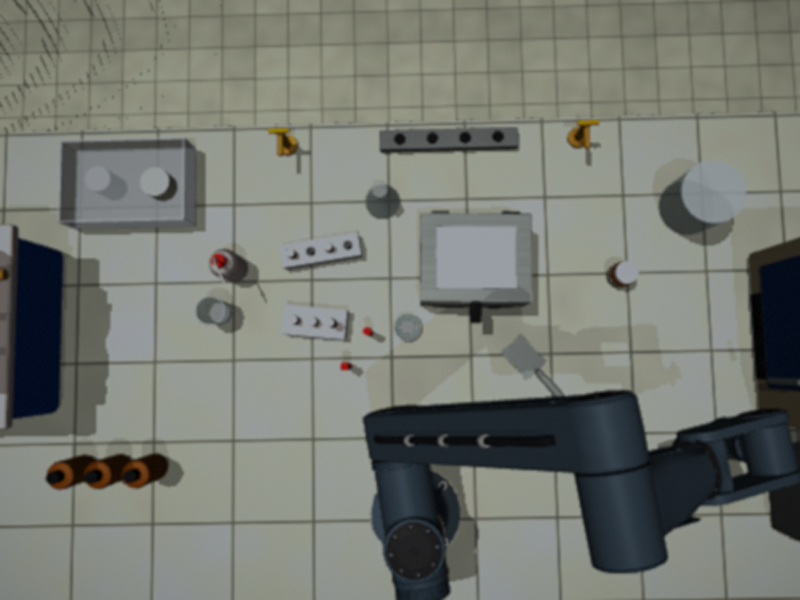

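View pics/side0.png

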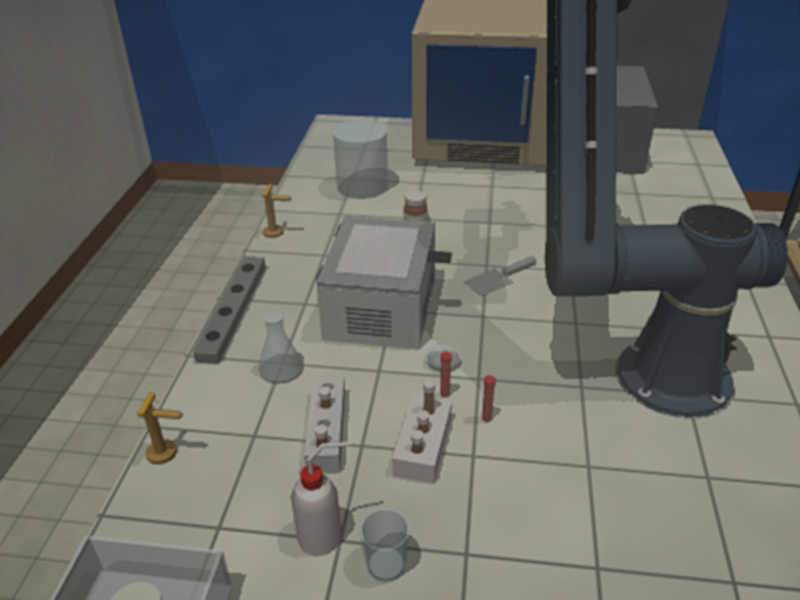

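The top view shows the rack at (322,250) and the white stand at (316,321). The incubator is at (476,260) with its tab at (476,312), and red look-alike tubes stand at (368,331) and (345,366). In the side view the stand's tubes are at (429,395), (423,422) and (417,440), and the first is the taller one. The grey bar at top (450,138) is 0.3 m long, so it isn't the rack. I'll confirm with enlarged crops.

```bash
python3 - <<'E'
import cv2, numpy as np
a=cv2.imread("pics/top0_raw.png")[140:245,170:250]; b=cv2.imread("pics/side0_raw.png")[215:320,180:325]
c=cv2.imread("pics/top0_raw.png")[128:213,262:347]
f=lambda i,k:cv2.resize(i,None,fx=k,fy=k,interpolation=cv2.INTER_CUBIC)
A=f(a,5); C=f(c,4)
cv2.imwrite("pics/cropA.png",np.hstack([A,np.pad(C,((0,A.shape[0]-C.shape[0]),(0,0),(0,0)))])); print(A.shape,C.shape)
cv2.imwrite("pics/cropB.png",f(b,5))
E
```

```text
(525, 400, 3) (340, 340, 3)
```

View pics/cropA.png

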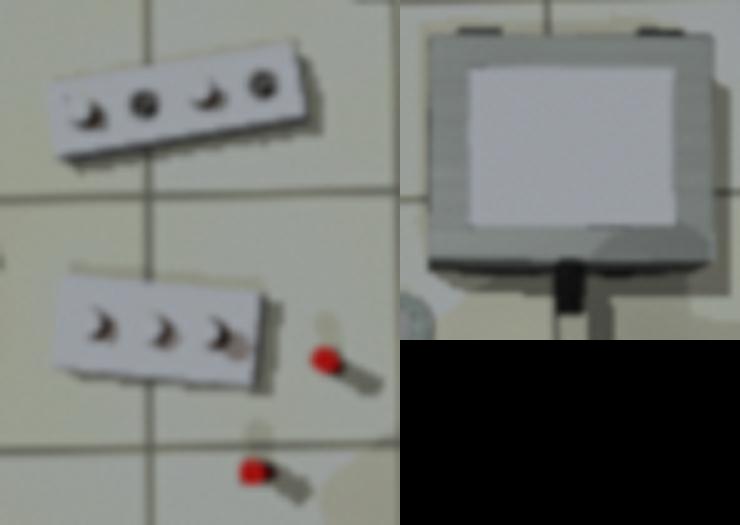

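View pics/cropB.png

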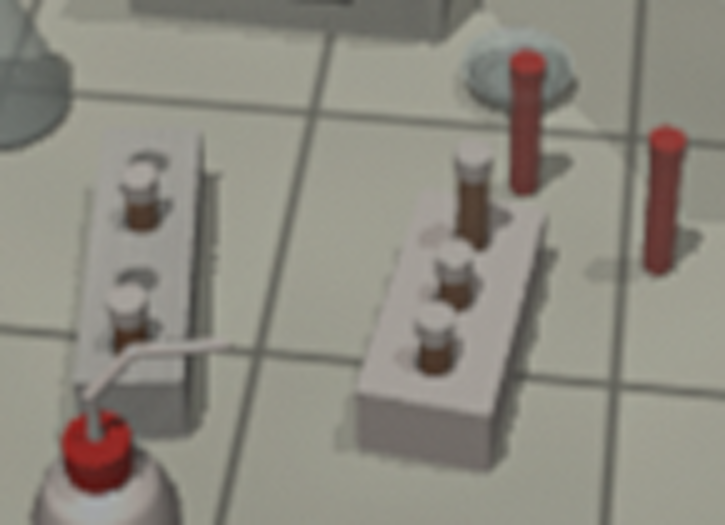

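The three stand tubes in the side crop are (474,152), (457,248) and (437,318). All have white caps and amber bodies, but only the first shows a long body, so that is long_tube, at the −y end of the stand. The two red tubes at (527,65) and (665,135) are free-standing look-alikes and not meant. In the top crop the free rack holes are at (145,103) and (263,84). Next I'll fit the poses from both cameras.

```bash
cat > h.py <<'E'
from station import manip, vision
import cv2, numpy as np
from scipy.optimize import least_squares
from scipy.spatial.transform import Rotation as Ro
M={n:vision.camera_model(n) for n in("top","side")}
def proj(n,P):
    m=M[n]; return cv2.projectPoints(np.array(P,float).reshape(-1,3),np.array(m["rvec"],float),np.array(m["tvec"],float),np.array(m["camera_matrix"],float),None)[0][:,0]
def crop(n,o,k,p): return (n,(np.array(p,float)+.5)/k-.5+np.array(o))
def w(pose,p): x,y,a=pose; return [x+np.cos(a)*p[0]-np.sin(a)*p[1], y+np.sin(a)*p[0]+np.cos(a)*p[1], p[2]]
def fit(obs,p0):  # obs: (local point,(cam,px))
    f=lambda q: np.concatenate([proj(n,w(q,l))[0]-px for l,(n,px) in obs])
    r=least_squares(f,p0,loss="soft_l1"); return r.x,f(r.x).reshape(-1,2)
E
cat > m.py <<'E'
from h import *
T=lambda *p:crop("top",(170,140),5,p); S=lambda *p:crop("side",(180,215),5,p); C=lambda *p:crop("top",(262,128),4,p)
# rack: y=+ is left in top; holes order left..right = y +.0675..-.0675
Y=[.0675,.0225,-.0225,-.0675]
rack=[((0,Y[1],.045),T(145,103)),((0,Y[3],.045),T(263,84)),((0,Y[0],.078),S(128,290)),((0,Y[2],.078),S(141,170)),
 ((.028,-.095,.045),T(295,40)),((.028,.095,.045),T(48,84)),((.028,-.095,.045),S(103,130)),((-.028,-.095,.045),S(203,130)),((-.028,.095,.045),S(183,383)),((.028,.095,.045),S(78,380))]
stand=[((0,-.045,.108),S(474,152)),((0,0,.078),S(457,248)),((0,.045,.078),S(437,316)),((.035,.075,.045),T(66,272)),((.035,-.075,.045),T(265,290)),((-.035,-.075,.045),T(250,383)),((-.035,.075,.045),T(54,365)),
 ((-.035,-.075,.045),S(548,210)),((-.035,.075,.045),S(490,413)),((.035,.075,.045),S(360,392))]
inc=[((.1,.125,.149),C(28,36)),((.1,-.125,.149),C(313,36)),((-.1,-.125,.149),C(313,262)),((-.1,.125,.149),C(28,262)),((-.147,0,.15),C(170,312))]
for nm,o,p0 in(("rack",rack,(.65,.2,.1)),("stand",stand,(.5,.2,0)),("inc",inc,(.6,-.1,0))):
    q,r=fit(o,p0); print(nm,q.round(4)); print(r.round(1).tolist())
    if nm=="rack": print([np.round(w(q,(0,y,.045)),4).tolist() for y in Y])
    if nm=="stand": print("long",np.round(w(q,(0,-.045,.008)),4))
    if nm=="inc": print("tab",np.round(w(q,(-.13,0,.143)),4),"hinge",np.round(w(q,(.1,0,.136)),4)); print("lid in side px800", (proj("side",[w(q,l) for l,_ in o])*1.5625).round(0).tolist())
E
python3 m.py
```

```text
rack [0.6255 0.2134 0.1478]
[[0.2, 1.4], [0.3, 1.2], [-0.2, 1.0], [-0.6, 0.3], [-0.1, 1.5], [-0.6, 1.2], [-0.2, -0.8], [-0.7, -1.2], [0.0, -0.9], [-1.0, 0.1]]
[[0.6155, 0.2802, 0.045], [0.6222, 0.2357, 0.045], [0.6288, 0.1912, 0.045], [0.6354, 0.1467, 0.045]]
stand [ 0.4528  0.2291 -0.1109]
[[-0.2, -0.5], [-0.6, 0.4], [-0.4, -0.6], [-0.9, 1.6], [-0.7, 1.6], [0.5, 1.8], [-0.5, 1.7], [-0.5, -0.7], [-0.0, 0.1], [-1.1, -0.6]]
long [0.4479 0.1844 0.008 ]
inc [ 0.5871 -0.1496 -0.0268]
[[-0.0, -0.3], [-0.2, -0.1], [0.4, 0.0], [-0.3, -0.3], [0.2, 0.9]]
tab [ 0.4572 -0.1462  0.143 ] hinge [ 0.6871 -0.1523  0.136 ]
lid in side px800 [[314.0, 280.0], [342.0, 214.0], [433.0, 221.0], [417.0, 289.0], [449.0, 254.0]]
```

```bash
cat >> h.py <<'E'
def go(x,y,z,yaw=None,s=None):  # yaw of tool x in world; prints tool-frame mm and turn
    s=s or manip.sense(); R=Ro.from_quat(s["tool_rot"]); d=R.inv().apply(np.array([x,y,z])-s["tcp_pos"])*1000
    a=R.as_matrix()[:,0]; cy=np.arctan2(a[1],a[0]); t=0 if yaw is None else -((yaw-cy+np.pi)%(2*np.pi)-np.pi)
    print("shift",d.round(1),"turn",round(t,3),"| t",round(s["t"],2),"tcp",np.round(s["tcp_pos"],4),"yaw",round(cy,3),"F",np.round(s["force"],1),"gap",round(s["finger_gap"]*85.4,1),"gf",round(float(s["gripper_force"]),1))
E
python3 -c "
from h import *
go(.5,-.2,.26,1.46)"
```

```text
shift [ 407.1 -272.1  -28.9] turn -1.127 | t 0.1 tcp [ 0.2041 -0.5901  0.2304] yaw 0.333 F [-0.6 -0.4 -0.5] gap 85.5 gf 0.0
```

Emit:
drive_tool --deltas '[[[33,-22,-10,-0.12],[66,-44,-20,-0.24],[100,-66,-30,-0.36],[133,-88,-30,-0.48],[166,-111,-30,-0.6]]]' --jaw 50

```text
t: 0.52
tcp_pos: [0.3257, -0.4303, 0.2617]
tool_rot: [0.892, 0.452, 0.0, 0.001]
force: [0.6, 0.1, -0.4]
finger_gap: 0.586
gripper_force: 0.0
```

```bash
python3 -c "
from h import *
go(.5,-.15,.26,1.46)"
```

```text
shift [329.1 -25.3   1.6] turn -0.522 | t 0.52 tcp [ 0.3257 -0.4303  0.2617] yaw 0.938 F [ 0.6  0.1 -0.4] gap 50.0 gf 0.0
```

Emit:
drive_tool --deltas '[[[40,-3,0,-0.1],[80,-6,0,-0.2],[120,-9,0,-0.3],[160,-12,0,-0.4],[200,-15,0,-0.52]]]'

```text
t: 0.93
tcp_pos: [0.4324, -0.2599, 0.2611]
tool_rot: [0.746, 0.666, 0.0, -0.0]
force: [0.9, -0.0, -0.7]
finger_gap: 0.584
gripper_force: 0.0
```

```bash
python3 -c "
from h import *
go(.448,.184,.20,1.46)"
```

```text
shift [442.9 -34.5  61.3] turn -0.002 | t 0.93 tcp [ 0.4324 -0.2599  0.2611] yaw 1.458 F [ 0.9 -0.  -0.7] gap 49.9 gf 0.0
```

Emit:
drive_tool --deltas '[[[41,-3,0,0],[82,-6,0,0],[123,-9,0,0],[164,-12,0,0],[205,-15,0,0]]]'

```text
t: 1.35
tcp_pos: [0.4406, -0.0546, 0.2611]
tool_rot: [0.748, 0.664, -0.0, -0.0]
force: [1.2, 0.5, 0.3]
finger_gap: 0.583
gripper_force: 0.0
```

Emit:
drive_tool --deltas '[[[41,-3,0,0],[82,-6,0,0],[123,-9,10,0],[164,-12,30,0],[205,-15,50,0]]]'

```text
t: 1.77
tcp_pos: [0.4501, 0.143, 0.2151]
tool_rot: [0.747, 0.664, 0.001, 0.001]
force: [-0.1, -0.3, 0.7]
finger_gap: 0.585
gripper_force: 0.0
```

Emit:
drive_tool --deltas '[[[32,-4,12,0],[32,-4,12,0],[32,-4,12,0]]]'

```text
t: 2.02
tcp_pos: [0.4487, 0.1745, 0.2021]
tool_rot: [0.746, 0.666, -0.001, -0.001]
force: [-0.3, -0.2, 1.0]
finger_gap: 0.588
gripper_force: 0.0
```

```bash
python3 -c "
from h import *
go(.448,.184,.14,1.46)
a=vision.snapshot('top')[:,:,::-1];b=vision.snapshot('side')[:,:,::-1]
cv2.imwrite('pics/t1r.png',a);cv2.imwrite('pics/s1r.png',b)
go(.448,.184,.14,1.46)
s=manip.sense();print(proj('top',s['tcp_pos']),proj('side',s['tcp_pos']))
cv2.imwrite('pics/s1c.png',cv2.resize(b[200:320,180:330],None,fx=5,fy=5,interpolation=cv2.INTER_CUBIC))
"
```

```text
shift [ 9.4 -1.6 62.1] turn -0.003 | t 2.02 tcp [0.4487 0.1745 0.2021] yaw 1.457 F [-0.3 -0.2  1. ] gap 50.2 gf 0.0
shift [11.  -3.1 63.1] turn -0.007 | t 2.12 tcp [0.4498 0.1727 0.2032] yaw 1.453 F [-0.1  0.8  0.2] gap 49.7 gf 0.0
[[210.67766398 204.82906365]] [[274.26983052 213.8576317 ]]
```

View pics/s1c.png

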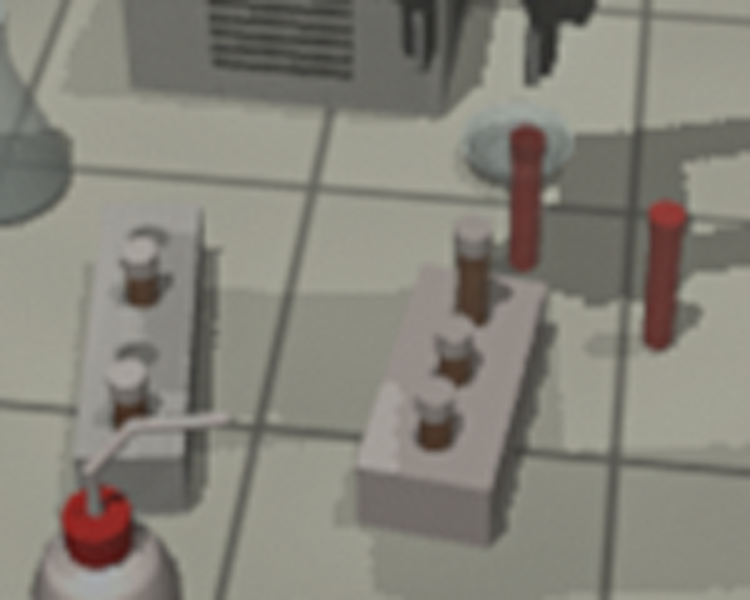

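```bash
sed -i '/^for nm/,$d' m.py; cat >> m.py <<'E'
# joint fit with small per-camera pixel offsets; side offset u tied to the fingertip sighting (+1.6 px)
def f(p,det=False):
    b={"top":p[9:11],"side":p[11:13]}; r=[]
    for q,o in((p[0:3],rack),(p[3:6],stand),(p[6:9],inc)):
        r+=[proj(n,w(q,l))[0]+b[n]-px for l,(n,px) in o]
    r=np.array(r)
    return r if det else np.concatenate([r.ravel()/.6,p[9:11]/.6,[(p[11]-1.6)/.5,p[12]/.8]])
s=least_squares(f,[.6255,.2134,.148,.4528,.2291,-.111,.587,-.15,-.027,0,0,0,0],loss="soft_l1"); p=s.x
print(p.round(4)); print(f(p,True).round(1).tolist())
print("holes",[np.round(w(p[:3],(0,y,.045)),4).tolist() for y in Y]); print("long",np.round(w(p[3:6],(0,-.045,.008)),4)); print("tab",np.round(w(p[6:9],(-.13,0,.143)),4),"hinge",np.round(w(p[6:9],(.1,0,.136)),4))
E
python3 m.py
```

```text
[ 0.629   0.2133  0.1474  0.4567  0.2284 -0.1116  0.5854 -0.1493 -0.0267
  0.0971 -0.4495  1.7816  0.5684]
[[0.4, 0.0], [0.4, -0.2], [0.2, 1.4], [-0.1, 0.8], [0.1, 0.1], [-0.4, -0.2], [0.4, -0.3], [-0.1, -0.7], [0.4, -0.5], [-0.6, 0.6], [0.2, -0.2], [-0.2, 0.6], [-0.1, -0.4], [-0.6, 0.1], [-0.4, 0.1], [0.8, 0.3], [-0.2, 0.2], [-0.1, -0.4], [0.2, 0.3], [-0.8, -0.4], [-0.0, -0.3], [-0.2, -0.1], [0.4, 0.1], [-0.3, -0.3], [0.2, 0.9]]
holes [[0.6191, 0.2801, 0.045], [0.6257, 0.2356, 0.045], [0.6324, 0.1911, 0.045], [0.639, 0.1466, 0.045]]
long [0.4516 0.1836 0.008 ]
tab [ 0.4555 -0.1458  0.143 ] hinge [ 0.6854 -0.1519  0.136 ]
```

```bash
python3 -c "
from h import *
go(.451,.184,.11,1.459)"
```

```text
shift [11.4 -0.2 93.1] turn -0.006 | t 2.12 tcp [0.4498 0.1727 0.2032] yaw 1.453 F [-0.1  0.8  0.2] gap 49.7 gf 0.0
```

Emit:
drive_tool --deltas '[[[11,0,0,0],[11,0,30,0],[11,0,60,0],[11,0,85,0],[11,0,85,0]]]' --force 25

```text
t: 2.53
tcp_pos: [0.449, 0.1828, 0.1151]
tool_rot: [0.748, 0.663, -0.003, -0.002]
force: [-0.3, -0.8, -0.7]
finger_gap: 0.586
gripper_force: 0.0
```

```bash
python3 -c "
from h import *
b=vision.snapshot('side')[:,:,::-1];a=vision.snapshot('top')[:,:,::-1]
f=lambda i:cv2.resize(i,None,fx=5,fy=5,interpolation=cv2.INTER_CUBIC)
cv2.imwrite('pics/s2c.png',np.hstack([f(b[190:300,240:310]),f(a[170:280,180:260])[:550]]))
go(.451,.184,.058,1.459)"
```

```text
shift [ 0.5 -0.5 60.3] turn -0.008 | t 2.63 tcp [0.4515 0.1835 0.1183] yaw 1.451 F [-0.1  0.5  0.7] gap 49.9 gf 0.0
```

View pics/s2c.png

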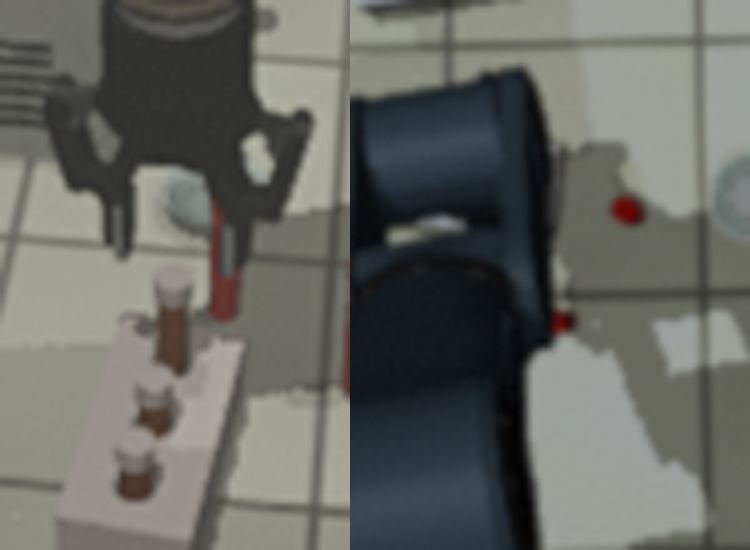

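In the side crop the fingers are at u = 122 and 232 (mid 177) and the tube cap is at u = 173, so the gripper sits about 1.5 mm too far toward −x. The red look-alike stands well behind. I'll correct that and descend.

Emit:
drive_tool --deltas '[[[0,1.5,15,0],[0,1.5,35,0],[0,1.5,50,0],[0,1.5,58,0],[0,1.5,58,0]]]'

```text
t: 3.05
tcp_pos: [0.4532, 0.1837, 0.0604]
tool_rot: [0.748, 0.664, 0.0, 0.0]
force: [-1.1, -0.6, 0.1]
finger_gap: 0.591
gripper_force: 0.0
```

Emit:
drive_tool --deltas '[[[0,0,0,0],[0,0,0,0],[0,0,0,0],[0,0,0,0],[0,0,0,0]]]' --jaw 10 --force 25

```text
t: 3.47
tcp_pos: [0.4529, 0.1841, 0.0613]
tool_rot: [0.748, 0.664, 0.001, 0.0]
force: [-1.2, -0.6, 6.5]
finger_gap: 0.219
gripper_force: 24.2
```

Emit:
drive_tool --deltas '[[[0,0,0,0],[0,0,0,0],[0,0,0,0]]]'

```text
t: 3.72
tcp_pos: [0.4529, 0.1841, 0.0613]
tool_rot: [0.748, 0.664, 0.001, 0.0]
force: [-1.6, 0.9, 6.5]
finger_gap: 0.22
gripper_force: 24.2
```

Emit:
drive_tool --deltas '[[[0,0,-10,0],[0,0,-30,0],[0,0,-60,0],[0,0,-95,0],[0,0,-125,0]]]'

```text
t: 4.13
tcp_pos: [0.4526, 0.1839, 0.1875]
tool_rot: [0.748, 0.664, 0.0, 0.0]
force: [0.9, -0.4, -1.1]
finger_gap: 0.22
gripper_force: 24.3
```

```bash
python3 -c "
from h import *
go(.640,.147,.186,1.718)"
```

```text
shift [-14.6 190.4   1.7] turn -0.265 | t 4.13 tcp [0.4526 0.1839 0.1875] yaw 1.453 F [ 0.9 -0.4 -1.1] gap 18.8 gf 24.3
```

Emit:
drive_tool --deltas '[[[-3,35,0,-0.05],[-6,75,0,-0.1],[-9,115,0,-0.15],[-12,155,0,-0.21],[-15,190,0,-0.26]]]'

```text
t: 4.55
tcp_pos: [0.642, 0.146, 0.1865]
tool_rot: [0.654, 0.756, 0.001, 0.001]
force: [0.5, 0.9, -0.6]
finger_gap: 0.217
gripper_force: 24.3
```

Emit:
drive_tool --deltas '[[[0,0,20,0],[0,0,45,0],[0,0,60,0],[0,0,60,0],[0,0,60,0]]]'

```text
t: 4.97
tcp_pos: [0.6389, 0.1466, 0.1248]
tool_rot: [0.655, 0.756, -0.001, -0.001]
force: [0.5, 0.7, 0.3]
finger_gap: 0.218
gripper_force: 24.3
```

```bash
python3 -c "
from h import *
go(.640,.147,.109,1.718)
b=vision.snapshot('side')[:,:,::-1];a=vision.snapshot('top')[:,:,::-1]
f=lambda i:cv2.resize(i,None,fx=6,fy=6,interpolation=cv2.INTER_CUBIC)
cv2.imwrite('pics/s3c.png',np.hstack([f(b[200:300,185:255]),f(a[130:230,195:258])]))
go(.640,.147,.109,1.718)
h3=[.639,.1466,.045];print((proj('side',h3)-[185,200])*6,(proj('top',h3)-[195,130])*6)"
```

```text
shift [ 0.3  1.2 15.8] turn -0.005 | t 4.97 tcp [0.6389 0.1466 0.1248] yaw 1.713 F [0.5 0.7 0.3] gap 18.6 gf 24.3
shift [ 0.3 -0.5 17.8] turn -0.005 | t 5.07 tcp [0.6405 0.1468 0.1268] yaw 1.713 F [-0.  -0.4 -0.3] gap 18.8 gf 24.3
[[137.41364354 276.96168906]] [[165.1130985  159.71998561]]
```

View pics/s3c.png

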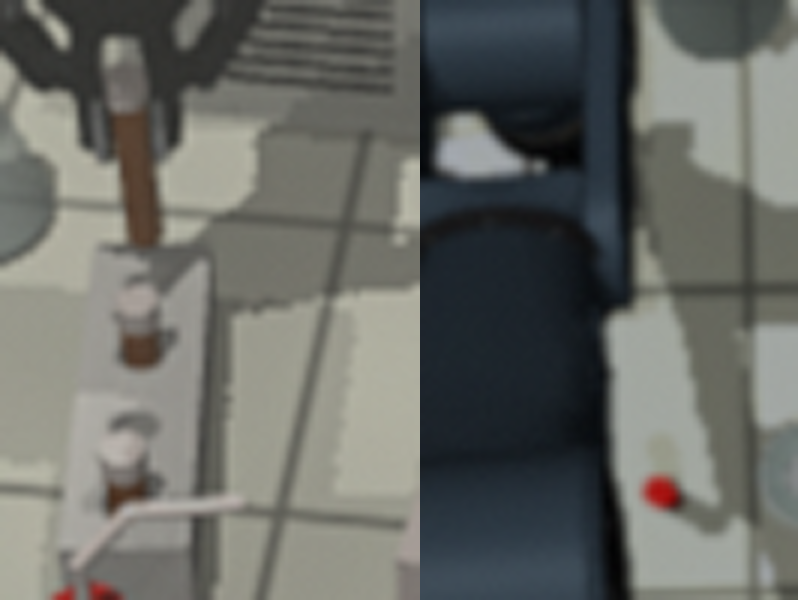

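```bash
python3 -c "
from h import *
o=np.array([185,200])
for P in([.640,.147,.073],[.640,.147,.173],[.640,.147,.045],[.645,.147,.173]): print(P,((proj('side',P)[0]+[1.78,.57]-o)*6).round(1))"
```

```text
[0.64, 0.147, 0.073] [141.3 236.9]
[0.64, 0.147, 0.173] [124.3  70.5]
[0.64, 0.147, 0.045] [145.8 280.8]
[0.645, 0.147, 0.173] [113.3  69.6]
```

The tube hangs vertical, with its foot at (146,240) in the side crop. Its axis falls within about 1 mm of hole 3, so I'll lower it slowly and watch the force.

Emit:
drive_tool --deltas '[[[0,0.5,12,0],[0,0.5,22,0],[0,0.5,27,0],[0,0.5,30,0],[0,0.5,33,0]]]'

```text
t: 5.48
tcp_pos: [0.6397, 0.1467, 0.0914]
tool_rot: [0.655, 0.756, -0.0, -0.0]
force: [0.1, -0.4, -0.5]
finger_gap: 0.219
gripper_force: 24.3
```

Emit:
drive_tool --deltas '[[[0,0,0,0],[0,0,0,0]]]'

```text
t: 5.65
tcp_pos: [0.64, 0.1467, 0.092]
tool_rot: [0.655, 0.755, -0.0, -0.0]
force: [-0.6, 0.3, -0.6]
finger_gap: 0.218
gripper_force: 24.3
```

Emit:
drive_tool --deltas '[[[0,0,8,0],[0,0,16,0],[0,0,22,0],[0,0,26,0],[0,0,28,0]]]'

```text
t: 6.07
tcp_pos: [0.6394, 0.1466, 0.0629]
tool_rot: [0.655, 0.755, -0.001, -0.001]
force: [0.4, -0.3, 0.1]
finger_gap: 0.217
gripper_force: 24.5
```

Emit:
drive_tool --deltas '[[[0,0,1,0],[0,0,2,0],[0,0,3,0],[0,0,3,0]]]'

```text
t: 6.4
tcp_pos: [0.6403, 0.1467, 0.0615]
tool_rot: [0.655, 0.755, 0.0, 0.0]
force: [-0.3, 0.4, 0.2]
finger_gap: 0.218
gripper_force: 24.6
```

Emit:
drive_tool --deltas '[[[0,0,1,0],[0,0,2,0],[0,0,2,0]]]'

```text
t: 6.65
tcp_pos: [0.6406, 0.1468, 0.0613]
tool_rot: [0.655, 0.756, 0.001, 0.001]
force: [-2.1, -0.9, 9.6]
finger_gap: 0.217
gripper_force: 26.3
```

Emit:
drive_tool --deltas '[[[0,0,0,0],[0,0,0,0],[0,0,0,0],[0,0,0,0]]]' --jaw 50

```text
t: 6.98
tcp_pos: [0.6399, 0.1467, 0.0589]
tool_rot: [0.655, 0.756, -0.0, -0.0]
force: [-0.2, 1.5, 0.2]
finger_gap: 0.585
gripper_force: 0.0
```

Emit:
drive_tool --deltas '[[[0,0,-15,0],[0,0,-45,0],[0,0,-85,0],[0,0,-125,0],[0,0,-166,0]]]'

```text
t: 7.4
tcp_pos: [0.6393, 0.1466, 0.2259]
tool_rot: [0.655, 0.755, -0.001, -0.001]
force: [0.8, -0.8, 1.1]
finger_gap: 0.583
gripper_force: 0.0
```

```bash
python3 -c "
from h import *
b=vision.snapshot('side')[:,:,::-1]
f=lambda i:cv2.resize(i,None,fx=6,fy=6,interpolation=cv2.INTER_CUBIC)
cv2.imwrite('pics/s4c.png',f(b[210:310,185:300]))
go(.4555,-.1458,.235,-.0267);go(.4555,-.1458,.235,-.0267+np.pi)
for P in([.64,.147,.108],[.639,.1466,.045]):print((proj('side',P)[0]+[1.78,.57]-[185,210])*6)"
```

```text
shift [-263.2 -228.9   -2.1] turn 1.74 | t 7.45 tcp [0.6448 0.1472 0.2362] yaw 1.713 F [1.8 0.5 5.3] gap 50.1 gf 0.0
shift [-263.2 -228.9   -2.1] turn -1.402 | t 7.45 tcp [0.6448 0.1472 0.2362] yaw 1.713 F [1.8 0.5 5.3] gap 50.1 gf 0.0
[135.55702806 120.39503977]
[148.09364354 220.38168906]
```

View pics/s4c.png

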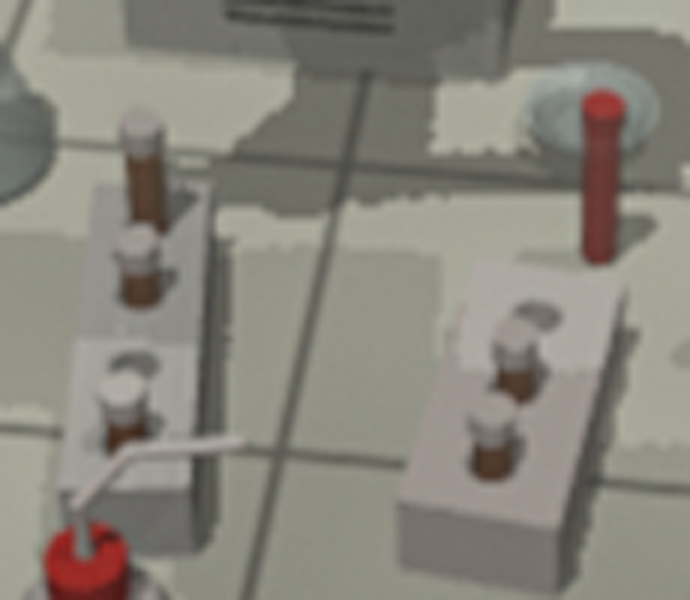

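The side crop shows the long tube upright in rack hole 3, cap top at (141,122) against (136,120) predicted for fully seated. Everything else is undisturbed. Next is the lid.

Emit:
drive_tool --deltas '[[[-30,-26,0,-0.12],[-60,-52,0,-0.24],[-90,-78,0,-0.36],[-120,-104,0,-0.48],[-150,-130,0,-0.6]]]'

```text
t: 7.87
tcp_pos: [0.5322, -0.0199, 0.2248]
tool_rot: [0.402, 0.916, -0.0, -0.0]
force: [1.0, -1.1, 0.6]
finger_gap: 0.585
gripper_force: 0.0
```

```bash
python3 -c "
from h import *
go(.4555,-.1458,.235,-.0267+np.pi)"
```

```text
shift [ -40.8 -141.7  -10.1] turn -0.801 | t 7.87 tcp [ 0.5322 -0.0199  0.2248] yaw 2.314 F [ 1.  -1.1  0.6] gap 50.0 gf 0.0
```

Emit:
drive_tool --deltas '[[[-8,-28,0,-0.12],[-16,-56,0,-0.24],[-24,-85,0,-0.36],[-32,-113,0,-0.48],[-41,-142,0,-0.6]]]'

```text
t: 8.28
tcp_pos: [0.455, -0.1452, 0.2249]
tool_rot: [0.114, 0.993, 0.0, -0.0]
force: [1.2, 0.0, -0.4]
finger_gap: 0.586
gripper_force: 0.0
```

Emit:
drive_tool --deltas '[[[0,0,0,-0.1],[0,0,0,-0.2],[0,0,0,-0.2],[0,0,0,-0.2]]]'

```text
t: 8.62
tcp_pos: [0.456, -0.1444, 0.2249]
tool_rot: [0.019, 1.0, 0.0, -0.0]
force: [-0.2, -0.3, 0.1]
finger_gap: 0.585
gripper_force: 0.0
```

```bash
python3 -c "
from h import *
b=vision.snapshot('side')[:,:,::-1]
f=lambda i:cv2.resize(i,None,fx=6,fy=6,interpolation=cv2.INTER_CUBIC)
cv2.imwrite('pics/s5c.png',f(b[110:210,200:330]))
go(.4555,-.1458,.124,-.0267+np.pi)
s=manip.sense();print('q',np.round(s['q'],2))
for P in([.4555,-.1458,.143],[.4555,-.1458,.22]):print((proj('side',P)[0]+[1.78,.57]-[200,110])*6)"
```

```text
shift [  0.5  -1.6 101. ] turn -0.011 | t 8.67 tcp [ 0.4561 -0.1442  0.225 ] yaw 3.104 F [-0.3  0.1  0.1] gap 49.9 gf 0.0
q [-0.54  0.34  1.8   0.    1.   -2.07]
[505.09592897 327.60095666]
[508.27096776 201.11127542]
```

View pics/s5c.png

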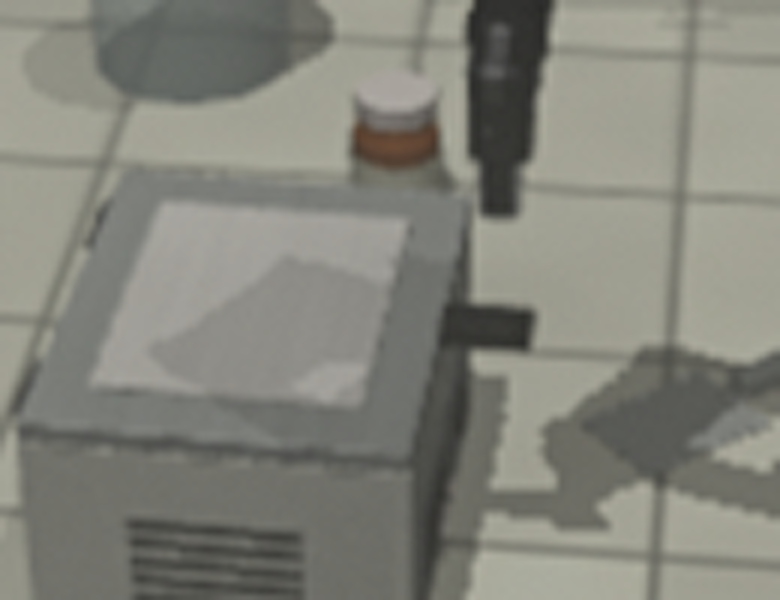

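The tab spans (440–535, 307–350) in the side crop, and the finger at u≈500 is centred on the grip point at 505. I'll descend and grip.

Emit:
drive_tool --deltas '[[[1,-1.5,20,-0.01],[1,-1.5,50,-0.01],[1,-1.5,80,-0.01],[1,-1.5,95,-0.01],[1,-1.5,100,-0.01]]]'

```text
t: 9.08
tcp_pos: [0.4536, -0.1444, 0.1227]
tool_rot: [0.013, 1.0, 0.001, -0.002]
force: [-0.5, 0.1, 0.4]
finger_gap: 0.584
gripper_force: 0.0
```

Emit:
drive_tool --deltas '[[[0,0,0,0],[0,0,0,0],[0,0,0,0],[0,0,0,0],[0,0,0,0]]]' --jaw 10 --force 30

```text
t: 9.5
tcp_pos: [0.4557, -0.1452, 0.1259]
tool_rot: [0.013, 1.0, 0.0, 0.001]
force: [1.9, 4.6, -2.4]
finger_gap: 0.277
gripper_force: 32.0
```

Emit:
drive_tool --deltas '[[[0,0,0,0],[0,0,0,0]]]'

```text
t: 9.67
tcp_pos: [0.4557, -0.1452, 0.1258]
tool_rot: [0.013, 1.0, 0.0, 0.001]
force: [3.3, 5.1, -2.1]
finger_gap: 0.276
gripper_force: 32.0
```

```bash
python3 -c "
import numpy as np
d,h=229.8,8.8
P=lambda a:np.array([d*np.cos(a)-h*np.sin(a),-(d*np.sin(a)+h*np.cos(a))])
for k in range(0,20,5): print([(P(np.radians(2.5*(k+i)))-P(np.radians(2.5*k))).round(1).tolist() for i in range(1,6)])"
```

```text
[[-0.6, -10.0], [-1.6, -20.0], [-3.1, -29.9], [-5.0, -39.8], [-7.4, -49.5]]
[[-2.8, -9.6], [-5.9, -19.2], [-9.5, -28.5], [-13.5, -37.7], [-17.9, -46.8]]
[[-4.8, -8.8], [-9.9, -17.4], [-15.5, -25.8], [-21.4, -33.9], [-27.6, -41.8]]
[[-6.6, -7.6], [-13.5, -14.9], [-20.7, -21.8], [-28.2, -28.5], [-36.0, -34.8]]
```

Emit:
drive_tool --deltas '[[[-0.6,0.5,-10,0],[-1.6,0.5,-20,0],[-3,0.5,-30,0],[-5,0.5,-40,0],[-7.4,0.5,-49.5,0]]]'

```text
t: 10.08
tcp_pos: [0.4627, -0.1454, 0.1756]
tool_rot: [0.013, 1.0, -0.0, 0.0]
force: [2.7, 1.9, -4.8]
finger_gap: 0.276
gripper_force: 31.5
```

Emit:
drive_tool --deltas '[[[0,0,0,0],[0,0,0,0]]]'

```text
t: 10.25
tcp_pos: [0.4626, -0.1454, 0.1752]
tool_rot: [0.013, 1.0, -0.0, 0.001]
force: [0.9, 2.4, -2.8]
finger_gap: 0.274
gripper_force: 31.6
```

Forces are small and match the lid's weight, so I'll carry on along the arc.

Emit:
drive_tool --deltas '[[[-2.8,0.2,-9.6,0],[-5.9,0.2,-19.2,0],[-9.5,0.2,-28.5,0],[-13.5,0.2,-37.7,0],[-18,0.2,-46.8,0]]]'

```text
t: 10.67
tcp_pos: [0.4796, -0.1458, 0.2209]
tool_rot: [0.013, 1.0, 0.0, -0.001]
force: [1.0, 0.5, -3.8]
finger_gap: 0.275
gripper_force: 31.7
```

Emit:
drive_tool --deltas '[[[-4.8,0,-8.8,0],[-9.9,0,-17.4,0],[-15.5,0,-25.8,0],[-21.4,0,-33.9,0],[-27.6,0,-41.8,0]]]'

```text
t: 11.08
tcp_pos: [0.5064, -0.1465, 0.2624]
tool_rot: [0.013, 1.0, -0.0, -0.002]
force: [0.0, 0.2, -2.7]
finger_gap: 0.279
gripper_force: 32.2
```

Emit:
drive_tool --deltas '[[[-6.6,0,-7.6,0],[-13.5,0,-14.9,0],[-20.7,0,-21.8,0],[-28.2,0,-28.5,0],[-36,0,-34.8,0]]]'

```text
t: 11.5
tcp_pos: [0.5426, -0.1476, 0.2977]
tool_rot: [0.013, 1.0, -0.0, -0.002]
force: [-2.8, -1.2, -0.7]
finger_gap: 0.276
gripper_force: 33.1
```

Emit:
drive_tool --deltas '[[[0,0,0,0],[0,0,0,0],[0,0,0,0],[0,0,0,0]]]'

```text
t: 11.83
tcp_pos: [0.5434, -0.1476, 0.2981]
tool_rot: [0.013, 1.0, -0.0, -0.0]
force: [-3.7, 0.2, 2.4]
finger_gap: 0.275
gripper_force: 33.6
```

```bash
python3 -c "
from h import *
b=vision.snapshot('side')[:,:,::-1]
cv2.imwrite('pics/s6c.png',cv2.resize(b[60:210,170:330],None,fx=4,fy=4,interpolation=cv2.INTER_CUBIC))
go(.5444,-.147,.2987)
q=[.5854,-.1493,-.0267]
for th in(46,50,54):
    c,s=np.cos(np.radians(th)),np.sin(np.radians(th))
    L=lambda x,y,z:w(q,(.1+c*x+s*z,y,.136-s*x+c*z))  # lid frame -> world
    print(th,[((proj('side',L(*P))[0]+[1.78,.57]-[170,60])*4).round(0).tolist() for P in((-.2,.125,.013),(0,.125,.013),(-.2,-.125,.013),(-.247,0,.007),(-.23,0,.007))], np.round(L(-.23,0,.007),4))
"
```

```text
shift [-1.   0.7 -0.5] turn 0 | t 11.88 tcp [ 0.5434 -0.1476  0.2982] yaw 3.116 F [-4.6 -0.2  2.8] gap 23.5 gf 33.7
46 [[297.0, 331.0], [120.0, 483.0], [353.0, 170.0], [376.0, 212.0], [360.0, 226.0]] [ 0.5307 -0.1478  0.3063]
50 [[281.0, 319.0], [120.0, 484.0], [339.0, 159.0], [358.0, 198.0], [343.0, 213.0]] [ 0.5429 -0.1482  0.3167]
54 [[264.0, 308.0], [119.0, 485.0], [325.0, 149.0], [339.0, 184.0], [326.0, 200.0]] [ 0.5559 -0.1485  0.3262]
```

View pics/s6c.png

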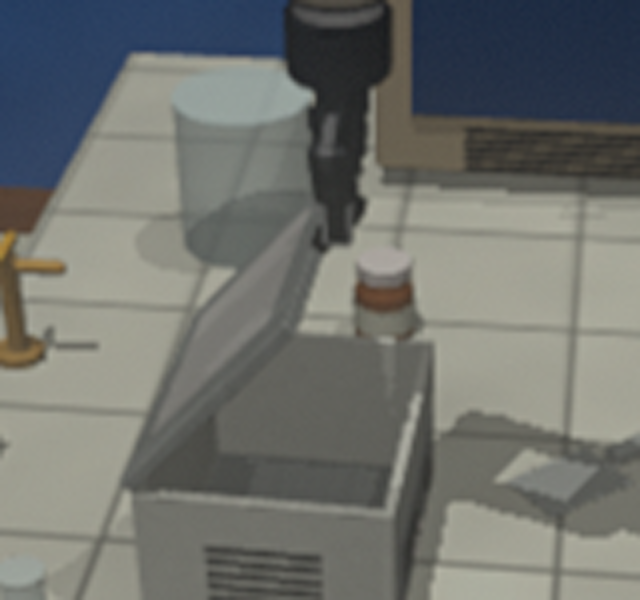

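The lid is open in the side crop, its near edge running from about (130,485) to (290,333), with the tab in the fingers at (335,235). I've used my picture views, so I'll check the angle numerically and add a small nudge.

Emit:
drive_tool --deltas '[[[-0.5,0,-0.6,0],[-1,0,-1.2,0],[-1,0,-1.2,0],[-1,0,-1.2,0]]]'

```text
t: 12.22
tcp_pos: [0.5445, -0.1476, 0.299]
tool_rot: [0.013, 1.0, -0.0, -0.001]
force: [-4.5, -1.2, 2.6]
finger_gap: 0.277
gripper_force: 33.6
```

```bash
python3 -c "
from h import *
b=vision.snapshot('side'); g=cv2.GaussianBlur(cv2.cvtColor(b,cv2.COLOR_RGB2GRAY).astype(np.float32),(0,0),.7)
go(.5444,-.147,.2987)
q=[.5854,-.1493,-.0267]
# lid edge contrast across near (y=+.125) top edge and front edge, as function of angle
def sc(th):
    c,s=np.cos(np.radians(th)),np.sin(np.radians(th)); L=lambda x,y,z:w(q,(.1+c*x+s*z,y,.136-s*x+c*z))
    out=[]
    for E in([(x,.125,.001) for x in np.linspace(-.19,-.06,60)],[(x,.125,.013) for x in np.linspace(-.19,-.06,60)]):
        v=[]
        for dz in(-.006,.006):
            P=proj('side',[L(x,y,z+dz) for x,y,z in E])+[1.78,.57]
            v.append(cv2.remap(g,P[:,0].astype(np.float32).reshape(1,-1),P[:,1].astype(np.float32).reshape(1,-1),cv2.INTER_LINEAR).mean())
        out.append(v[1]-v[0])
    return out
for th in np.arange(44,56.1,1): print(th,np.round(sc(th),1))
"
```

```text
shift [0.1 0.6 0.4] turn 0 | t 12.27 tcp [ 0.5445 -0.1476  0.2991] yaw 3.116 F [-4.3 -1.2  2.3] gap 23.8 gf 33.6
44.0 [-1.4 -1.6]
45.0 [-1.5 -1.1]
46.0 [-1.8  1.7]
47.0 [-3.   5.9]
48.0 [-4.9  9.6]
49.0 [-5.5 10.1]
50.0 [-3.9 10.3]
51.0 [ 0.  13.4]
52.0 [ 5.7 17.2]
53.0 [ 9.7 19.6]
54.0 [12.1 19.2]
55.0 [14.7 15.6]
56.0 [17.  11.1]
```

The lid angle agrees three ways: TCP chord 50.1°, position relative to the hinge 50.1°, and image edges around 49–53°. The pose is steady and forces are small, so I'm handing it in.

```bash
python3 -c "
from station import manip
print(manip.sign_off())"
```

```text
the job is handed in; nothing more can be done
None
```

The long tube is seated upright in free rack hole 3, and the job was handed in at about 12 s with the gripper holding the incubator lid steady at about 50°; the arm's motion puts the angle at 50.1°, while the camera check was only rough at 49–53°.

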